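# Set-screw collar held on the shaft flat against its spring

## Robot

A 6-joint arm with a two-finger parallel gripper is mounted at the origin on the work surface. World frame = base frame: x ahead of the robot, y to its left, z up, the work surface at z = 0. Lengths are in mm, angles in rad, forces in N, time in s.
With the tool pointing down it reaches from about 200 to 875 mm from the base axis. Payload 3.4 kg.
Tool frame: the origin (TCP) lies between the finger pads; the fingertips stand 19 mm ahead of it and the grasp point (between the pads) is the TCP (env.finger_overhang is the distance from the TCP to the fingertips, in mm); z points along the fingers, x is the direction in which the jaws open and shut, and the axes are right-handed (so a half turn about z gives the same grasp; the last joint's range is limited). The gripper opens to 94 mm and grips with 3 to 60 N. Pads are 16 mm wide; open, the fingers measure 119 mm over their backs; the gripper's body (75 mm by 177 mm) begins 78 mm behind the grasp point.
Start: joints at [-1.349, 0.276, 1.505, -0, 1.361, -0.121], TCP at [193.273, -541.58, 224.493] pointing down, gripper open.
Joint ranges: [-2.89, 2.89], [-0.75, 2.08], [0.22, 2.7], [-1.18, 4.32], [0.11, 2.71], [-2.7, 2.7]. Speed limits (rad/s): [2.57, 2.57, 3.14, 3.14, 3.14, 3.14].

## Interface

Orientations are given as a 3x3 rotation matrix whose columns are the frame's x, y, z axes.
In Python, from bench import env, imaging, workorder gives the robot as it stands. The module is installed in compiled form; this text tells all that it offers.
- The arm moves only by the tool apply_moves, never from a script. Its argument "plan" is a list of rows, each a list of 4 numbers: the shift along the tool's x, y, z in m, then the turn about the tool's z in degrees. In form: [[tx, ty, tz, yaw], ...]. A call has 1 to 5 rows; each row shifts and turns the commanded pose from where the row before left it, along the tool's axes as they then stand; what a row does not reach is not made up. A row lasts 1/10 s, in which the tool goes at most 50 mm and 8.59 degrees, less where a joint would pass 70% of its speed; a pose out of reach is approached as far as the arm can. A call with a gripper value outside its range is refused whole. "jaw" is the opening, from 0 (shut) to 1 (fully open), set as the call begins (left out, the last holds). The fingers move at their own pace and stop on an object; "grip_force" is the grip in N (left out, the last holds). Time passes only in rows, so rows that do not move let the fingers close. It gives the time, the measured TCP pose, the force and the opening at its end, in the units of the state.
- env.get_state(): the state, without advancing time (a new reading comes with each control period).
- imaging.read_camera(name): name is "scene" or "top"; returns a dict with "frame" (400x640x3 uint8, red, green, blue), "intrinsics" (3x3 intrinsics, pixels), "R" (3x3) and "t" (3): a world point X has camera coordinates R X + t. Camera axes: x right, y down, z forward; pixel columns grow to the right and rows downward; lengths in mm; the calibration is good to about 2 mm. A picture is of the moment at which its call begins. There is no depth.
- workorder.hand_in(): hands the job in, once; it reports no verdict.
Trained networks look in the newest picture that a camera, given by its name, has taken for a name from the list of things; names that differ only in an ending like _2 or _b are one class to them, and where a whole thing is asked for, a point or a joint stands for the part that bears it (a point fixed in the world has none). Each returns a list of dicts, best first, with "conf" (0 to 1); they miss things now and then, are a little off and sometimes report something else, mostly with a low value. They report only what shows in the picture. A call takes as long as a camera call. They do not tell look-alikes from the thing itself.
- imaging.cut_out(label, camera): "region" (400x640 bool, what is visible of it) and "box" ([centre column, centre row, width, height] in pixels, round what is visible of it).
- imaging.pinpoint(label, camera): "centre" ([column, row] in pixels: a listed point, or the origin of a listed thing).
The state is a dict: "time": time; "joints": joint angles; "joint_velocities": joint speeds; "effort": joint torques, N m; "ee_pos": TCP position; "orientation": TCP orientation; "wrist_force": force on the tool from outside, world axes, zero at the start; "wrist_torque": the same for the moment, N m; "width": opening from 0.0 (shut) to 1.0 (fully open).
Only numpy, scipy, OpenCV 4.12 (cv2) and the standard library are available. Lean on these libraries where they do the work, as an engineer would, in place of code of your own. Each camera call takes 0.05 s, during which the arm holds its last target.

## Task

Pinch the end of the drive unit's upright shaft and turn it until its flat faces the tip of the hex key fixed on the unit. Then lift the set-screw collar out of the blue bin and slide it down over the shaft with its screw on the flat and pointing at the key, pressing the spring sleeve down until the sleeve's red band has gone into the housing. Finish holding: keep the collar gripped and pressed down there, do not let go, and leave the other things where they are.

Things in the scene. Friction and masses are not known exactly. Their poses are not given: they have to be found in the camera images.
- motor: Drive unit on end, fixed: green gearbox 130 x 130 mm, flat top 80 mm above the bench. Origin: on the bench, on the axis of the upright shaft; z up; x points to the hex key. The black key (7 mm thick) lies level, 118 mm above the bench, pointing at the shaft, tip 84 mm from the shaft axis; its yellow post (16 x 20 mm, 127 mm high) stands 140 mm from the axis.
- shaft: Upright steel D-shaft, diameter 24 mm, top 165 mm above the bench, chamfered 2 mm. One flat (orange stripe) along it, 7.5 mm from the axis: 24 mm across the round, 19.5 mm from flat to the round behind (mid-grip 2.25 mm behind the axis). Turns endlessly about z, friction 0.04 N m, stays where left. Origin: on the axis, 80 mm above the bench; x points out of the flat.
- flat (a point): Point in the middle of the flat's width, 7.5 mm from the shaft axis, 150 mm above the bench.
- shaft_top (a point): Centre of the shaft's top end, on its axis, 165 mm above the bench (does not turn with the shaft).
- sleeve (a joint): Travel of the spring sleeve, 0 (up) to 0.014 m (down). Aluminium cylinder 38 mm across round the foot of the shaft; at 0 its top is 110 mm above the bench and its lowest 6 mm above the gearbox are a red band, gone at 0.006. The spring pushes up with about 3 N at 0, plus 500 N/m, and lifts the collar again if that is let go.
- collar: Dark steel set-screw ring, 46 mm across, 28 mm high, bore 26 mm, 0.18 kg, lying flat in the bin. Origin: centre of underside; z up; x points out along the screw. Screw 14 mm above the underside, 10 mm orange head ending 31.5 mm from the axis; its 5 mm brass tip reaches into the bore to 9.6 mm from the axis, so the ring passes over the shaft only with the tip on the flat (within 0.4 rad).
- screw_head (a point): Outer end of the collar's screw head, 31.5 mm from the collar's axis and 14 mm above its underside.
- bin: Blue open bin, fixed, 170 x 270 mm outside (x, y), 45 mm high, walls and floor 4 mm. Origin: centre of its underside. The collar lies in its -y half.
- bearing: Spare steel ring, 36 mm across and 12 mm high, in the bin; leave it there. Origin: centre of underside.
- bush: Spare brass flanged bush, 32 mm across and 20 mm high, in the bin; leave it there. Origin: centre of underside.
- hammer: Hammer lying on the bench beyond the work, 260 mm long along its x. Leave alone.
- screwdriver: Screwdriver with red handle lying on the bench, 200 mm long along its x. Leave alone.
- tin: Tin can, 76 mm across, 80 mm high, upright on the bench. Leave alone.
- mug: Blue mug, 80 mm across, 90 mm high, upright on the bench. Leave alone.
- offcut: Wood offcut 120 x 45 x 30 mm on the bench. Leave alone.
Things that resemble listed ones, but are neither listed nor needed, are in the scene too. Of the things shaped like the collar, the steel one is meant.

How it is judged:
By the outcome, as a careful person would: the job done as asked, in the order asked, and still so for the second after the job is handed in, while the arm keeps its last pose, push and grip.
It also fails if it takes over 72 s, if anything falls off the work surface, if the arm or the gripper's body presses on something with over 40 N, if the wrist force passes 120 N, or if a joint passes its speed limit or range.

## Working session

There is one attempt and no reset: what is moved stays moved. The work goes in short steps, Python scripts to look and compute and a tool call to move; the robot and the scene stay as the last step left them, time stands still between calls to the robot, and variables do not carry over. Pictures are saved under pics/ and viewed, and the job is handed in when it is done.

Besides the shell and the picture viewer there is one more tool, called after ">>>" in YAML: its name, and indented under it one key for each argument. apply_moves: Moves the arm, as the interface text tells. Its arguments: {"type":"object","properties":{"plan":{"type":"array","items":{"type":"array","items":{"type":"number"}}},"jaw":{"type":"number"},"grip_force":{"type":"number"}},"required":["plan"]}

```bash
mkdir -p pics
cat > h.py <<'E'
import numpy as np, cv2
from bench import env, imaging, workorder
def snap(name,fn,crop=None,scale=1):
    c=imaging.read_camera(name); f=c["frame"]
    if crop: x0,y0,x1,y1=crop; f=f[y0:y1,x0:x1]
    f=cv2.resize(f,None,fx=scale,fy=scale,interpolation=cv2.INTER_CUBIC)
    cv2.imwrite("pics/"+fn,f[:,:,::-1]); return c
def proj(c,X):
    p=c["R"]@np.array(X,float)+c["t"]; q=c["intrinsics"]@p; return q[:2]/q[2]
def ray(c,px):
    d=np.linalg.inv(c["intrinsics"])@np.array([px[0],px[1],1.]); d=c["R"].T@d; o=-c["R"].T@c["t"]; return o,d
def atz(c,px,z):
    o,d=ray(c,px); return o+d*(z-o[2])/d[2]
def tri(c1,p1,c2,p2):
    o1,d1=ray(c1,p1);o2,d2=ray(c2,p2)
    d1=d1/np.linalg.norm(d1);d2=d2/np.linalg.norm(d2)
    A=np.stack([d1,-d2],1); s=np.linalg.lstsq(A,o2-o1,rcond=None)[0]
    a=o1+d1*s[0];b=o2+d2*s[1]; return (a+b)/2,np.linalg.norm(a-b)
E
python3 - <<'E'
from h import *
np.set_printoptions(precision=2,suppress=True)
cs={}
for n in("scene","top"):
    cs[n]=snap(n,n+"1.png")
    c=cs[n]; print(n,c["intrinsics"].tolist(),c["R"].tolist(),c["t"],-c["R"].T@c["t"])
for n in("scene","top"):
    for l in["motor","shaft","flat","shaft_top","collar","screw_head","bin","bearing","bush"]:
        print(n,l,[(round(d["conf"],2),np.round(d["centre"],1).tolist()) for d in imaging.pinpoint(l,n)])
print(env.get_state())
E
```

```text
scene [[409.6542944631191, 0.0, 312.2487457036733], [0.0, 409.6542944631191, 202.15572471390868], [0.0, 0.0, 1.0]] [[-0.7274154017623522, 0.686193836485329, 0.002202736584634605], [0.5295171039250802, 0.5633625582776234, -0.6342194135957103], [-0.4364383919062475, -0.46017458284920165, -0.7731499746943354]] [ 413.11 -206.39 1534.7 ] [1079.59  539.03 1054.75]
top [[402.0389891442631, 0.0, 317.54690927424303], [0.0, 402.0389891442631, 195.83236891537047], [0.0, 0.0, 1.0]] [[0.004039491783701289, -0.9999724891618258, 0.006221207730985484], [-0.9948241780609284, -0.004650194654987417, -0.10150482961450168], [0.10153096695849839, -0.0057789799422901115, -0.9948155940370552]] [ -18.87  564.43 1453.83] [ 413.98   -7.85 1503.71]
scene motor [(0.62, [292.3, 187.6]), (0.44, [398.9, 341.5])]
scene shaft [(0.44, [294.1, 173.6]), (0.3, [382.9, 281.7])]
scene flat [(0.59, [292.6, 157.9])]
scene shaft_top [(0.86, [293.3, 154.6])]
scene collar [(0.71, [363.0, 242.2]), (0.67, [334.0, 295.2]), (0.66, [323.9, 214.9]), (0.58, [286.3, 249.7]), (0.48, [392.5, 217.7])]
scene screw_head [(0.82, [322.7, 292.
[... 570 characters left out ...]
), (0.51, [311.6, 178.2]), (0.49, [276.3, 206.4]), (0.48, [266.0, 161.5]), (0.16, [319.0, 140.4])]
top bin [(0.85, [269.8, 214.0]), (0.15, [199.5, 174.3])]
top bearing [(0.58, [238.8, 225.2])]
top bush [(0.38, [235.4, 204.3])]
{'time': 1.0, 'joints': array([-1.35,  0.28,  1.5 ,  0.  ,  1.36, -0.12]), 'joint_velocities': array([-0.,  0., -0.,  0.,  0.,  0.]), 'effort': array([ -0.  , -40.45, -23.75,   0.07,   0.02,   0.  ]), 'ee_pos': array([ 193.28, -541.57,  224.48]), 'orientation': array([[ 0.34, -0.94,  0.  ],
       [-0.94, -0.34, -0.  ],
       [ 0.  , -0.  , -1.  ]]), 'wrist_force': array([-0.61, -0.37, -0.51]), 'wrist_torque': array([ 0.01,  0.  , -0.01]), 'width': 0.9985080581985902}
```

View pics/scene1.png

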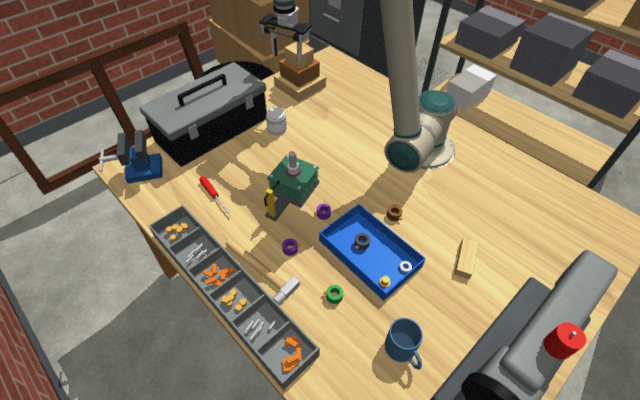

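View pics/top1.png

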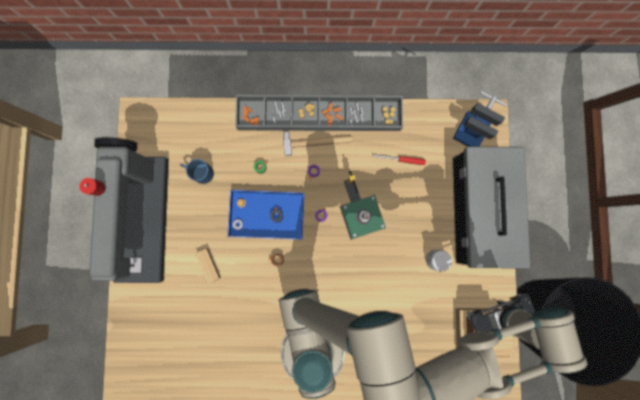

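Run:
```python
from h import *
snap("scene","scene1z.png",(240,130,440,290),4)
snap("top","top1z.png",(220,130,420,280),4)
```

```text
(no output)
```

View pics/scene1z.png

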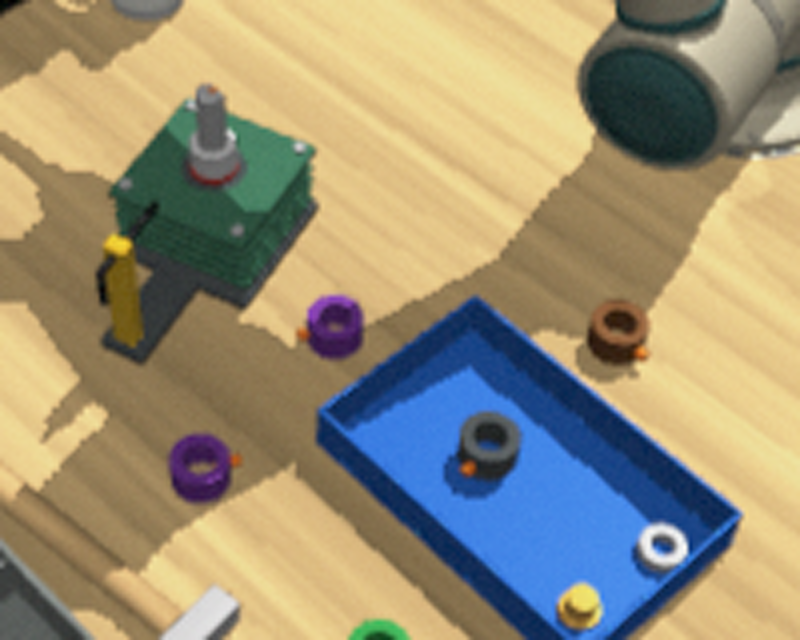

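View pics/top1z.png

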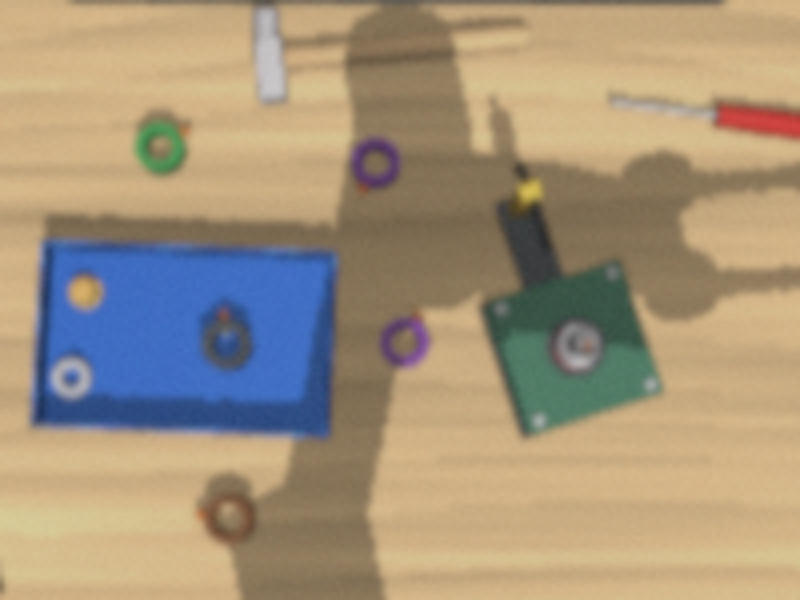

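The steel collar is the dark ring in the bin (scene about 362,240; top about 276,215), and its orange head points away from the robot (+x). The purple, green and brown rings are look-alikes. The orange on the shaft top is on the far side from the scene camera. Next I'll measure these positions more precisely.

Run:
```python
from h import *
np.set_printoptions(precision=1,suppress=True)
cs={}
for n in("scene","top"):
    fs=[imaging.read_camera(n) for _ in range(4)]
    c=fs[0]; c["frame"]=np.mean([f["frame"] for f in fs],0).astype(np.uint8); cs[n]=c
np.save("cs0.npy",cs,allow_pickle=True)
S,T=cs["scene"],cs["top"]
for nm,p1,p2 in[("shaft_top",(293.3,154.6),(365.7,216.0)),("motor",(292.3,187.6),(361.2,216.6)),("collar",(363,242.2),(275.8,217.5)),("screwhead",(355.7,247.4),(276.3,206.4)),("bin",(368.3,253.7),(269.8,214))]:
    print(nm,*tri(S,p1,T,p2), {"shaft_top":165,"motor":0,"collar":4,"screwhead":18,"bin":0}[nm])
    z={"shaft_top":165,"motor":0,"collar":4,"screwhead":18,"bin":0}[nm]
    print("   atz",atz(S,p1,z),atz(T,p2,z))
out=[]
for n,(x,y) in(("scene",(293,158)),("top",(363,214))):
    f=cs[n]["frame"][y-16:y+16,x-16:x+16]
    out.append(cv2.resize(f,(384,384),interpolation=cv2.INTER_NEAREST))
for n,(x,y) in(("scene",(360,243)),("top",(276,212))):
    f=cs[n]["frame"][y-16:y+16,x-16:x+16]
    out.append(cv2.resize(f,(384,384),interpolation=cv2.INTER_NEAREST))
im=np.vstack([np.hstack(out[:2]),np.hstack(out[2:])])
cv2.imwrite("pics/z1.png",cv2.resize(im,(600,600),interpolation=cv2.INTER_AREA)[:,:,::-1])
f=cs["scene"]["frame"][170:225,255:285]; g=cs["top"]["frame"][160:220,335:395]
cv2.imwrite("pics/z2.png",np.hstack([cv2.resize(cs["scene"]["frame"][165:225,255:315],(390,390),interpolation=cv2.INTER_NEAREST),cv2.resize(g,(390,390),interpolation=cv2.INTER_NEAREST)])[:,:,::-1])
```

```text
shaft_top [ 483.8 -177.   156.5] 1.1638611817068978 165
   atz [ 489.2 -169.7  165. ] [ 483.8 -176.4  165. ]
motor [ 490.5 -180.6    2.1] 1.439043271274466 0
   atz [ 489.7 -182.6    0. ] [ 490.1 -180.3    0. ]
collar [484.9 138.2   9.1] 0.07507991582636156 4
   atz [482.  136.2   4. ] [485.1 138.7   4. ]
screwhead [523.5 138.1  21.3] 5.906893349477329 18
   atz [519.9 139.1  18. ] [525.6 136.1  18. ]
bin [496.2 166.5 -10.3] 9.06746120150496 0
   atz [499.  173.6   0. ] [498.3 161.7   0. ]
```

View pics/z1.png

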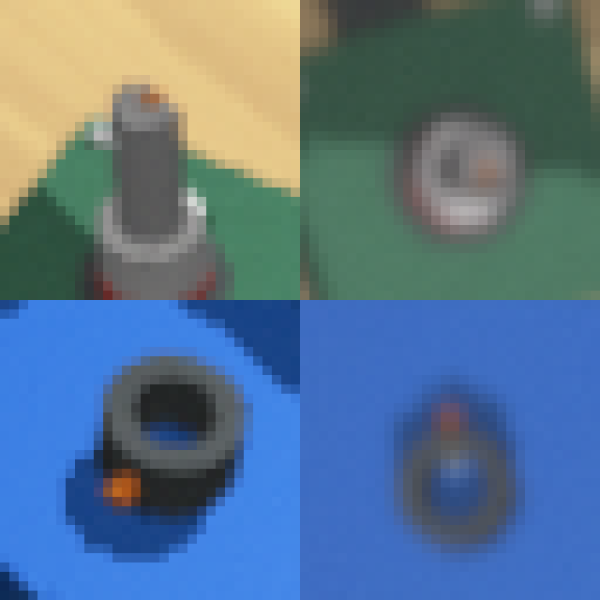

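View pics/z2.png

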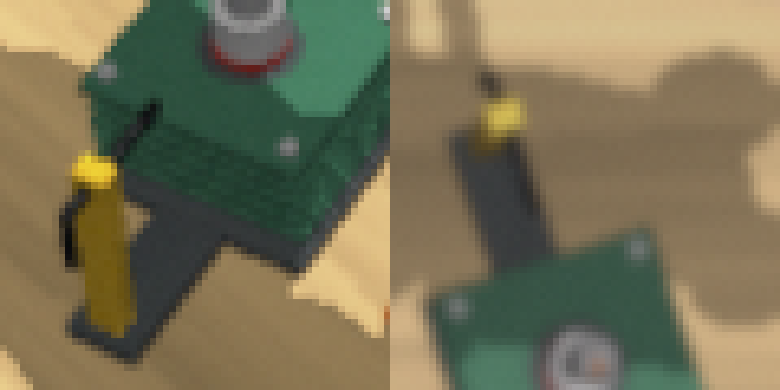

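```bash
cat > fit.py <<'E'
from h import *
from scipy.optimize import least_squares
np.set_printoptions(precision=2,suppress=True)
def load(): return np.load("cs0.npy",allow_pickle=True).item()
def rot(a): return np.array([[np.cos(a),-np.sin(a),0],[np.sin(a),np.cos(a),0],[0,0,1]])
def circ(r,z,n=40):
    t=np.linspace(0,2*np.pi,n,endpoint=False); return np.stack([r*np.cos(t),r*np.sin(t),0*t+z],1)
def overlay(cs,items,fn,wins,k=12):
    out=[]
    for n,(x,y,h) in wins:
        c=cs[n]; kk=390//(2*h); f=cv2.resize(c["frame"][y-h:y+h,x-h:x+h],(2*h*kk,2*h*kk),interpolation=cv2.INTER_NEAREST).copy()
        for pts,closed,col in items:
            q=np.array([proj(c,p) for p in pts]); q=((q-[x-h,y-h]+.5)*kk)
            cv2.polylines(f,[np.round(q).astype(np.int32)],closed,col,1)
        out.append(cv2.resize(f,(390,390)))
    cv2.imwrite("pics/"+fn,np.hstack(out)[:,:,::-1])
def motor_items(x,y,a,fa=None):
    R=rot(a);o=np.array([x,y,0]);W=lambda P:(np.array(P,float)@R.T+o)
    it=[(W([[65,65,80],[65,-65,80],[-65,-65,80],[-65,65,80]]),True,(255,255,0)),
     (W(circ(12,165)),True,(0,255,255)),(W(circ(19,110)),True,(255,0,255)),
     (W([[132,10,127],[148,10,127],[148,-10,127],[132,-10,127]]),True,(255,0,0)),(W([[84,0,118],[132,0,118]]),False,(255,255,255))]
    if fa is not None:
        d=np.array([np.cos(fa),np.sin(fa),0]);e=np.array([-d[1],d[0],0]);p=o+[0,0,165]+7.5*d
        it.append(([p-9*e,p+9*e],False,(255,128,0)))
    return it
E
python3 - <<'E'
from fit import *
cs=load();S,T=cs["scene"],cs["top"]
obs=[(S,[140,0,127],(269.1,190.7),1),(T,[140,0,127],(352.2,177.2),1),
(T,[65,65,80],(340.7,205.7),1),(T,[65,-65,80],(375.3,194.6),1),(S,[0,0,165],(292.4,153.0),1),(S,[65,-65,80],(267.1,177.6),1)]
def res(p):
    R=rot(p[2]);r=[]
    for c,X,q,w in obs: r+=list(proj(c,R@np.array(X,float)+[p[0],p[1],0])-q)
    return r
s=least_squares(res,[488,-178,0.3],loss="soft_l1")
print(s.x,np.array(res(s.x)).reshape(-1,2))
overlay(cs,motor_items(*s.x),"o1.png",[("scene",(288,175,30)),("top",(360,200,30))])
# green mask rect
f=T["frame"];hsv=cv2.cvtColor(f,cv2.COLOR_RGB2HSV)
m=cv2.inRange(hsv,(60,70,30),(95,255,200));m[:,:330]=0;m[:,400:]=0;m[:185]=0;m[250:]=0
cn,_=cv2.findContours(m,0,2);cc=max(cn,key=cv2.contourArea);r=cv2.minAreaRect(cc);b=cv2.boxPoints(r)
print(r);P=np.array([atz(T,q,80) for q in b]);print(P,P.mean(0),[np.linalg.norm(P[i]-P[i-1]) for i in range(4)],np.arctan2(*(P[1]-P[0])[[1,0]]))
E
```

```text
[ 484.6  -177.92    0.31] [[ 0.14 -0.53]
 [-0.03  0.54]
 [-0.64 -0.66]
 [-0.52 -0.45]
 [ 0.25 -0.44]
 [-1.05 -0.53]]
((362.3500061035156, 216.05003356933594), (33.203914642333984, 33.5201416015625), 71.56504821777344)
[[ 524.8  -100.28   80.  ]
 [ 563.19 -213.71   80.  ]
 [ 451.37 -249.75   80.  ]
 [ 413.64 -137.08   80.  ]] [ 488.25 -175.21   80.  ] [np.float64(117.09622419889718), np.float64(119.75480012241128), np.float64(117.47646317054077), np.float64(118.82142901016121)] -1.2444751369820464
```

View pics/o1.png

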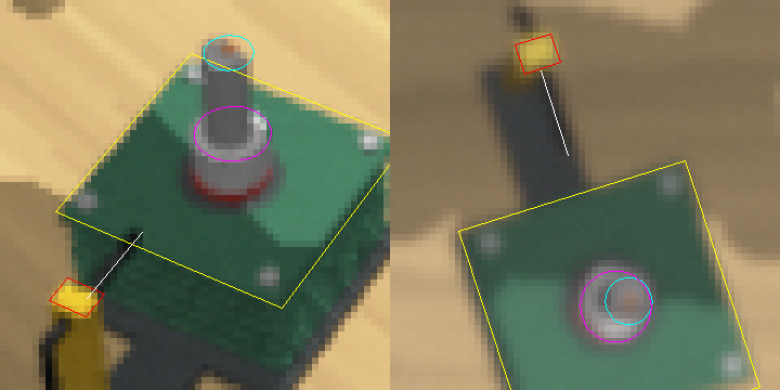

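Run:
```python
from fit import *
cs=load();S,T=cs["scene"],cs["top"]
def cen(c,x0,y0,x1,y1,pr=False):
    f=c["frame"][y0:y1,x0:x1].astype(float); w=np.clip(f[...,0]-f[...,2]-8,0,None)*(f[...,0]-f[...,1]>5)
    if pr: print((f[...,0]-f[...,2]).astype(int)); print(f[...,1].astype(int))
    yy,xx=np.mgrid[y0:y1,x0:x1]; return (xx*w).sum()/w.sum(),(yy*w).sum()/w.sum()
a=cen(S,288,150,297,157,True);b=cen(T,362,210,371,220,True)
print(a,b,tri(S,a,T,b),atz(S,a,165),atz(T,b,165))
a=cen(S,350,240,362,252);b=cen(T,270,202,281,211)
print("head",a,b,tri(S,a,T,b),atz(S,a,18),atz(T,b,18))
```

```text
[[93 90 85 82 78 88 93 91 90]
 [92 75 34 32 40 86 97 93 92]
 [85 27  0 11 66 90 77 87 93]
 [82  1  2  4 22 33 11 50 89]
 [55  0  1  1  0  1 -1 15 67]
 [-7 -1 -1  0  0  0  1 19 68]
 [ 0  0  2  0 -1  0  0 14 62]]
[[199 198 184 187 185 196 200 200 202]
 [193 174 142 146 134 165 186 199 200]
 [187 137 129 125 105 108 150 192 200]
 [182 122 134 127 117 119 135 161 186]
 [171 107 136 134 132 129 122 121 159]
 [161  88 113 126 123 116 104 103 157]
 [166  97  85  89  86  91  88  99 151]]
[[ -2  -2  -2  -1  -3  -6  -8 -13 -14]
 [  1   1   0   0  -1  -1  -4  -8 -12]
 [  2   0   0   0   1  -1  -1  -4  -8]
 [  1   0   1   1   2   1   0  -1  -4]
 [  1   0   1   4   9   9   2   0  -3]
 [  1   0   1  11  24  23   9   2  -3]
 [  1   1   2  13  31  31  13   4  -3]
 [  1   2   4  12  25  21   8   1  -5]
 [  2   2   3   8  10   8   3  -1  -6]
 [  4   1   1   2   3   0   0  -3  -9]]
[[ 92  94  93  86  82  80  82  83  83]
 [120 121 115 108 102  94  88  82  81]
 [133 127 123 120 118 113 104  89  83]
 [126 116 118 123 126 127 122 103  86]
 [109 102 117 125 128 131 128 113  90]
 [ 97  96 118 126 125 128 128 116  93]
 [ 96  97 116 122 118 118 122 114  97]
 [112 106 114 115 111 111 113 112 101]
 [136 132 131 126 123 122 120 114 106]
 [151 158 158 156 151 140 127 112 106]]
(np.float64(292.63278101209136), np.float64(151.50111957008508)) (np.float64(366.4031007751938), np.float64(215.9922480620155)) (array([ 483.79, -178.41,  168.62]), np.float64(0.4176521343239466)) [ 481.48 -181.51  165.  ] [ 483.83 -178.72  165.  ]
head (np.float64(356.7129144851658), np.float64(246.55410122164048)) (np.float64(275.4761904761905), np.float64(208.8095238095238)) (array([516.28, 139.23,  19.08]), np.float64(0.8555776744833296)) [515.41 139.14  18.  ] [516.62 139.    18.  ]
```

```bash
cat >> h.py <<'E'
def yaw(s): 
    R=s["orientation"]; return np.degrees(np.arctan2(R[1,0],R[0,0]))
def go(x,y,z,psi=None,n=None,s=None,vmax=48,wmax=8.5):
    """rows to world target; psi deg not wrapped"""
    s=s or env.get_state(); p=s["ee_pos"]; a=yaw(s)
    if psi is None: psi=a
    D=np.array([x,y,z])-p; w=psi-a
    n=n or int(max(1,np.ceil(np.linalg.norm(D)/vmax),np.ceil(abs(w)/wmax)))
    rows=[]
    for i in range(n):
        t=np.radians(a+w*i/n); c,sn=np.cos(t),np.sin(t); d=D/n/1000
        rows.append([round(c*d[0]+sn*d[1],4),round(sn*d[0]-c*d[1],4),round(-d[2],4),round(-w/n,2)])
    print("from",np.round(p,1),round(a,1),"n",n)
    for i in range(0,n,5): print(rows[i:i+5])
def st():
    s=env.get_state(); print("t %.2f"%s["time"],np.round(s["ee_pos"],1),"yaw %.1f"%yaw(s),"j",np.round(s["joints"],2),"F",np.round(s["wrist_force"],1),"M",np.round(s["wrist_torque"],2),"w %.2f"%(s["width"]*94),"tilt",np.round(s["orientation"][:,2],3))
E
python3 - <<'E'
from fit import *
cs=load();S,T=cs["scene"],cs["top"]
print(atz(S,(361.95,238.45),32),atz(T,(276.35,215.98),32))
go(489.3,-174.6,225,-143)
E
```

```text
[490.2  135.63  32.  ] [489.38 134.03  32.  ]
from [ 193.3 -541.6  224.5] -70.4 n 10
[[np.float64(-0.0246), np.float64(-0.0402), np.float64(-0.0), np.float64(7.26)], [np.float64(-0.0295), np.float64(-0.0368), np.float64(-0.0), np.float64(7.26)], [np.float64(-0.0339), np.float64(-0.0328), np.float64(-0.0), np.float64(7.26)], [np.float64(-0.0378), np.float64(-0.0282), np.float64(-0.0), np.float64(7.26)], [np.float64(-0.041), np.float64(-0.0232), np.float64(-0.0), np.float64(7.26)]]
[[np.float64(-0.0436), np.float64(-0.0178), np.float64(-0.0), np.float64(7.26)], [np.float64(-0.0456), np.float64(-0.0122), np.float64(-0.0), np.float64(7.26)], [np.float64(-0.0467), np.float64(-0.0063), np.float64(-0.0), np.float64(7.26)], [np.float64(-0.0471), np.float64(-0.0003), np.float64(-0.0), np.float64(7.26)], [np.float64(-0.0468), np.float64(0.0056), np.float64(-0.0), np.float64(7.26)]]
```

>>> apply_moves:
  plan:
    - [-0.0246, -0.0402, 0, 7.26]
    - [-0.0295, -0.0368, 0, 7.26]
    - [-0.0339, -0.0328, 0, 7.26]
    - [-0.0378, -0.0282, 0, 7.26]
    - [-0.041, -0.0232, 0, 7.26]
  jaw: 1
  grip_force: 15

```text
time: 2.0
ee_pos: [342.2, -356.6, 224.6]
orientation: [[-0.292, -0.956, 0.0], [-0.956, 0.292, -0.0], [0.0, -0.001, -1.0]]
wrist_force: [0.6, -1.0, -0.5]
width: 0.997
```

>>> apply_moves:
  plan:
    - [-0.0436, -0.0178, 0, 7.26]
    - [-0.0456, -0.0122, 0, 7.26]
    - [-0.0467, -0.0063, 0, 7.26]
    - [-0.0471, -0.0003, 0, 7.26]
    - [-0.0468, 0.0056, 0, 7.26]

```text
time: 2.5
ee_pos: [488.6, -174.2, 224.7]
orientation: [[-0.798, -0.602, 0.001], [-0.602, 0.798, -0.001], [-0.0, -0.001, -1.0]]
wrist_force: [0.6, -1.3, -0.1]
width: 0.997
```

Run:
```python
from h import *
st(); go(489.3,-174.6,155,-143)
```

```text
t 2.50 [ 488.6 -174.2  224.7] yaw -143.0 j [-0.48  0.19  1.62 -0.    1.33  2.02] F [ 0.6 -1.3 -0.1] M [ 0.08 -0.01 -0.01] w 93.74 tilt [ 0.001 -0.001 -1.   ]
from [ 488.6 -174.2  224.7] -143.0 n 2
[[np.float64(-0.0002), np.float64(-0.0004), np.float64(0.0349), np.float64(0.02)], [np.float64(-0.0002), np.float64(-0.0004), np.float64(0.0349), np.float64(0.02)]]
```

>>> apply_moves:
  plan:
    - [0, 0, 0.035, 0]
    - [0, 0, 0.035, 0]
    - [0, 0, 0, 0]

```text
time: 2.8
ee_pos: [484.6, -173.5, 150.6]
orientation: [[-0.794, -0.607, -0.009], [-0.607, 0.794, 0.004], [0.004, 0.009, -1.0]]
wrist_force: [0.1, 0.3, 0.5]
width: 0.996
```

Run:
```python
from h import *
st(); snap("scene","s2.png",(240,110,340,200),7); snap("top","t2.png",(320,170,400,250),7)
```

```text
t 2.80 [ 484.6 -173.5  150.6] yaw -142.6 j [-0.48  0.25  1.74 -0.    1.16  2.01] F [0.1 0.3 0.5] M [ 0.15  0.04 -0.02] w 93.63 tilt [-0.009  0.004 -1.   ]
```

View pics/s2.png

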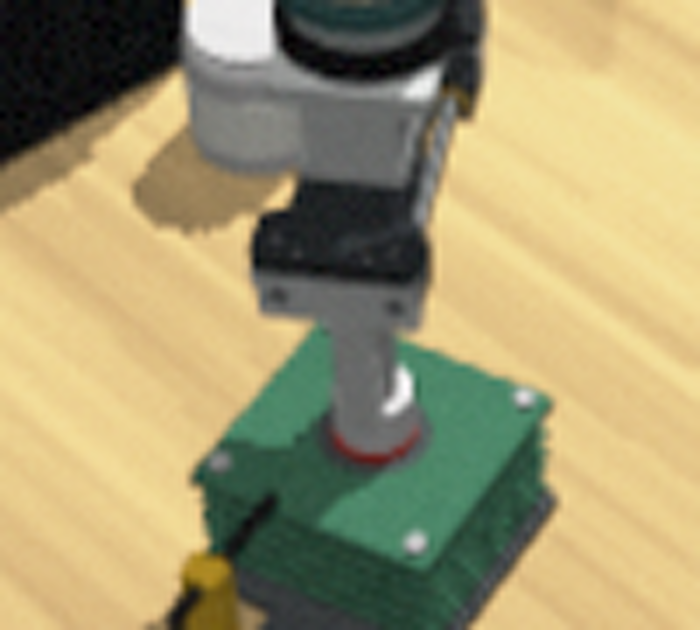

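>>> apply_moves:
  plan:
    - [0, 0, 0, 0]
    - [0, 0, 0, 0]
    - [0, 0, 0, 0]

```text
time: 3.2
ee_pos: [488.3, -176.6, 155.9]
orientation: [[-0.796, -0.606, 0.003], [-0.606, 0.796, -0.001], [-0.001, -0.003, -1.0]]
wrist_force: [0.3, 0.3, 0.4]
width: 0.999
```

Run:
```python
from h import *
st()
```

```text
t 3.20 [ 488.3 -176.6  155.9] yaw -142.7 j [-0.48  0.24  1.73 -0.    1.16  2.01] F [0.3 0.3 0.4] M [ 0.13 -0.06 -0.01] w 93.91 tilt [ 0.003 -0.001 -1.   ]
```

>>> apply_moves:
  plan:
    - [0, 0, 0, 0]
    - [0, 0, 0, 0]
    - [0, 0, 0, 0]
    - [0, 0, 0, 0]
    - [0, 0, 0, 0]
  jaw: 0
  grip_force: 10

```text
time: 3.7
ee_pos: [487.6, -175.8, 154.4]
orientation: [[-0.795, -0.606, -0.0], [-0.606, 0.795, 0.0], [0.0, 0.0, -1.0]]
wrist_force: [-0.1, -0.4, -0.5]
width: 0.616
```

>>> apply_moves:
  plan:
    - [0, 0, 0, 0]
    - [0, 0, 0, 0]
    - [0, 0, 0, 0]
    - [0, 0, 0, 0]
    - [0, 0, 0, 0]

```text
time: 4.2
ee_pos: [486.9, -176.3, 154.4]
orientation: [[-0.795, -0.607, -0.001], [-0.607, 0.795, -0.001], [0.002, 0.0, -1.0]]
wrist_force: [-1.3, -2.2, 1.1]
width: 0.247
```

Run:
```python
from h import *
st()
```

```text
t 4.20 [ 486.9 -176.3  154.4] yaw -142.6 j [-0.48  0.24  1.74 -0.    1.16  2.01] F [-1.3 -2.2  1.1] M [-0.29  0.33  0.06] w 23.23 tilt [-0.001 -0.001 -1.   ]
```

>>> apply_moves:
  plan:
    - [0, 0, 0, 0]
    - [0, 0, 0, 0]
    - [0, 0, 0, 0]
  grip_force: 25

```text
time: 4.5
ee_pos: [487.0, -176.3, 154.4]
orientation: [[-0.795, -0.607, -0.001], [-0.607, 0.795, -0.001], [0.002, 0.0, -1.0]]
wrist_force: [-3.9, -2.7, 0.5]
width: 0.243
```

Run:
```python
from h import *
st()
```

```text
t 4.50 [ 487.  -176.3  154.4] yaw -142.7 j [-0.48  0.24  1.74 -0.    1.16  2.01] F [-3.9 -2.7  0.5] M [-0.52  0.64 -0.06] w 22.86 tilt [-0.001 -0.001 -1.   ]
```

>>> apply_moves:
  plan:
    - [0, 0, 0, 0]
    - [0, 0, 0, 0]
    - [0, 0, 0, -7]
    - [0, 0, 0, -7]
    - [0, 0, 0, -7]
  jaw: 0.36

```text
time: 5.0
ee_pos: [488.4, -175.3, 154.5]
orientation: [[-0.521, -0.854, 0.002], [-0.854, 0.521, 0.001], [-0.002, -0.001, -1.0]]
wrist_force: [-0.8, 0.1, -0.4]
width: 0.363
```

>>> apply_moves:
  plan:
    - [0, 0, 0, 0]
    - [0, 0, 0, 0]
    - [0, 0, 0, 0]
    - [0, 0, 0, 0]
    - [0, 0, 0, 0]
  jaw: 0
  grip_force: 10

```text
time: 5.5
ee_pos: [486.9, -177.7, 154.5]
orientation: [[-0.527, -0.85, -0.002], [-0.85, 0.527, -0.004], [0.004, -0.001, -1.0]]
wrist_force: [-2.6, -5.5, -0.5]
width: 0.253
```

Run:
```python
from h import *
st()
```

```text
t 5.50 [ 486.9 -177.7  154.5] yaw -121.8 j [-0.48  0.24  1.74 -0.    1.16  1.65] F [-2.6 -5.5 -0.5] M [-0.94  0.46  0.02] w 23.82 tilt [-0.002 -0.004 -1.   ]
```

>>> apply_moves:
  plan:
    - [0, 0, 0, 0]
    - [0, 0, 0, 0]
    - [0.0013, -0.0027, 0, 7.5]
    - [0, 0, 0, 7.5]
    - [0, 0, 0, 7.5]
  jaw: 0.36

```text
time: 6.0
ee_pos: [489.7, -177.8, 154.5]
orientation: [[-0.815, -0.58, 0.001], [-0.58, 0.815, 0.001], [-0.001, 0.0, -1.0]]
wrist_force: [-0.4, -0.3, 0.4]
width: 0.359
```

>>> apply_moves:
  plan:
    - [0, 0, 0, 7.5]
    - [0, 0, 0, 7.5]
    - [0, 0, 0, 7.0]
    - [0, 0, 0, 0]
    - [0, 0, 0, 0]

```text
time: 6.5
ee_pos: [489.5, -178.0, 154.5]
orientation: [[-0.971, -0.241, 0.0], [-0.241, 0.971, 0.0], [-0.001, 0.0, -1.0]]
wrist_force: [1.2, -0.1, 0.4]
width: 0.358
```

>>> apply_moves:
  plan:
    - [0, 0, 0, 0]
    - [0, 0, 0, 0]
    - [0, 0, 0, 0]
    - [0, 0, 0, 0]
    - [0, 0, 0, 0]
  jaw: 0
  grip_force: 10

```text
time: 7.0
ee_pos: [489.6, -178.2, 154.5]
orientation: [[-0.971, -0.239, 0.001], [-0.239, 0.971, 0.0], [-0.001, 0.0, -1.0]]
wrist_force: [1.1, 0.8, -1.2]
width: 0.227
```

Run:
```python
from h import *
st()
```

```text
t 7.00 [ 489.6 -178.2  154.5] yaw -166.2 j [-0.48  0.25  1.73  0.    1.16  2.42] F [ 1.1  0.8 -1.2] M [ 0.34 -0.3  -0.01] w 21.38 tilt [ 0.001  0.    -1.   ]
```

>>> apply_moves:
  plan:
    - [0, 0, 0, 0]
    - [0, 0, 0, 6]
    - [0, 0, 0, 6]
    - [0, 0, 0, 0]
    - [0, 0, 0, 0]
  jaw: 0.36

```text
time: 7.5
ee_pos: [489.0, -178.5, 154.5]
orientation: [[-0.999, -0.034, -0.0], [-0.034, 0.999, -0.0], [0.0, -0.0, -1.0]]
wrist_force: [-0.1, -0.2, 0.6]
width: 0.363
```

>>> apply_moves:
  plan:
    - [0, 0, 0, 0]
    - [0, 0, 0, 0]
    - [0, 0, 0, 0]
    - [0, 0, 0, 0]
    - [0, 0, 0, 0]
  jaw: 0
  grip_force: 10

```text
time: 8.0
ee_pos: [490.5, -178.4, 154.5]
orientation: [[-0.999, -0.032, 0.003], [-0.032, 0.999, -0.0], [-0.003, -0.0, -1.0]]
wrist_force: [5.0, 1.7, -3.3]
width: 0.211
```

Run:
```python
from h import *
st()
```

```text
t 8.00 [ 490.5 -178.4  154.5] yaw -178.2 j [-0.48  0.25  1.73  0.    1.16  2.63] F [ 5.   1.7 -3.3] M [ 0.22 -0.94 -0.01] w 19.81 tilt [ 0.003 -0.    -1.   ]
```

>>> apply_moves:
  plan:
    - [-0.0014, 0, 0, 0]
    - [0, 0, 0, 0]
    - [0, 0, 0, 0]
    - [0, 0, 0, 0]
  grip_force: 30

```text
time: 8.4
ee_pos: [490.6, -178.3, 154.5]
orientation: [[-0.999, -0.032, 0.0], [-0.032, 0.999, -0.0], [-0.0, -0.0, -1.0]]
wrist_force: [2.8, 0.5, -1.4]
width: 0.206
```

Run:
```python
from h import *
st()
```

```text
t 8.40 [ 490.6 -178.3  154.5] yaw -178.2 j [-0.48  0.25  1.73 -0.    1.17  2.63] F [ 2.8  0.5 -1.4] M [ 0.16 -0.52 -0.04] w 19.34 tilt [ 0. -0. -1.]
```

>>> apply_moves:
  plan:
    - [0, 0.0003, 0, -8]
    - [0, 0.0003, 0, -8]
    - [0, 0.0003, 0, -8]
    - [0, 0.0003, 0, -8]
    - [0, 0.0003, 0, -8]

```text
time: 8.9
ee_pos: [489.8, -177.2, 154.5]
orientation: [[-0.741, -0.671, -0.001], [-0.671, 0.741, -0.001], [0.001, -0.0, -1.0]]
wrist_force: [1.0, -1.2, 0.0]
width: 0.208
```

Run:
```python
from h import *
st()
```

```text
t 8.90 [ 489.8 -177.2  154.5] yaw -137.8 j [-0.48  0.25  1.73 -0.    1.17  1.93] F [ 1.  -1.2  0. ] M [ 0.   -0.33 -0.12] w 19.52 tilt [-0.001 -0.001 -1.   ]
```

>>> apply_moves:
  plan:
    - [0, 0.0003, 0, -7.8]
    - [0, 0.0003, 0, -7.8]
    - [0, 0.0003, 0, -7.8]
    - [0, 0.0003, 0, -7.8]
    - [0, 0.0003, 0, -7.8]

```text
time: 9.4
ee_pos: [488.4, -176.8, 154.5]
orientation: [[-0.154, -0.988, -0.001], [-0.988, 0.154, -0.001], [0.002, 0.001, -1.0]]
wrist_force: [0.4, -1.2, -1.1]
width: 0.208
```

>>> apply_moves:
  plan:
    - [0, 0.0003, 0, -7.8]
    - [0, 0.0003, 0, -7.8]
    - [0, 0.0003, 0, -7.8]
    - [0, 0.0003, 0, -7.8]
    - [0, 0.0003, 0, -7.8]

```text
time: 9.9
ee_pos: [487.1, -177.4, 154.5]
orientation: [[0.503, -0.865, -0.001], [-0.865, -0.503, -0.002], [0.002, 0.002, -1.0]]
wrist_force: [2.7, -1.5, -2.2]
width: 0.206
```

>>> apply_moves:
  plan:
    - [0, 0.0003, 0, -7.8]
    - [0, 0.0003, 0, -7.8]
    - [0, 0.0003, 0, -7.8]
    - [0, 0.0003, 0, -7.8]
    - [0, 0.0003, 0, -7.8]

```text
time: 10.4
ee_pos: [486.5, -178.6, 154.5]
orientation: [[0.935, -0.356, 0.0], [-0.356, -0.935, -0.003], [0.001, 0.002, -1.0]]
wrist_force: [2.4, -2.3, -2.3]
width: 0.209
```

>>> apply_moves:
  plan:
    - [0, 0.0003, 0, -7.8]
    - [0, 0.0003, 0, -7.8]
    - [0, 0.0003, 0, -7.8]
    - [0, 0.0003, 0, -7.8]
    - [0, 0, 0, 0]

```text
time: 10.9
ee_pos: [486.6, -179.7, 154.5]
orientation: [[0.985, 0.174, 0.001], [0.174, -0.985, -0.002], [0.0, 0.003, -1.0]]
wrist_force: [2.9, -3.4, -2.9]
width: 0.205
```

Run:
```python
from h import *
st()
```

```text
t 10.90 [ 486.6 -179.7  154.5] yaw 10.0 j [-0.49  0.24  1.74 -0.    1.16 -0.66] F [ 2.9 -3.4 -2.9] M [-0.56 -0.7   0.07] w 19.27 tilt [ 0.001 -0.002 -1.   ]
```

>>> apply_moves:
  plan:
    - [0, 0.0002, 0, -4.2]
    - [0, 0.0002, 0, -4.2]
    - [0, 0, 0, 0]
    - [0, 0, 0, 0]

```text
time: 11.3
ee_pos: [486.8, -180.0, 154.5]
orientation: [[0.95, 0.313, 0.001], [0.313, -0.95, -0.002], [0.0, 0.002, -1.0]]
wrist_force: [4.2, -4.8, -2.8]
width: 0.204
```

Run:
```python
from h import *
st()
cs={n:snap(n,n[0]+"3.png") for n in("scene","top")}
S,T=cs["scene"],cs["top"]
def cen(c,x0,y0,x1,y1):
    hsv=cv2.cvtColor(c["frame"],cv2.COLOR_RGB2HSV); m=cv2.inRange(hsv,(22,150,150),(35,255,255))[y0:y1,x0:x1]
    yy,xx=np.nonzero(m); return (xx.mean()+x0,yy.mean()+y0,len(xx), xx.min()+x0,xx.max()+x0,yy.min()+y0,yy.max()+y0)
print(cen(S,255,180,285,220)); print(cen(T,340,165,365,190))
ax=np.array([488.4,-179,0])
for a in (15,17,18,19,21):
    r=np.radians(a); P=ax+[140*np.cos(r),140*np.sin(r),127]; print(a,proj(S,P),proj(T,P),"tip",proj(S,ax+[84*np.cos(r),84*np.sin(r),118]))
```

```text
t 11.30 [ 486.8 -180.   154.5] yaw 18.2 j [-0.49  0.24  1.74 -0.    1.16 -0.8 ] F [ 4.2 -4.8 -2.8] M [-0.69 -0.78  0.03] w 19.21 tilt [ 0.001 -0.002 -1.   ]
(np.float64(268.8421052631579), np.float64(191.10526315789474), 19, np.int64(266), np.int64(271), np.int64(189), np.int64(193))<stdin>:7: RuntimeWarning: Mean of empty slice.
  ret = ret.dtype.type(ret / rcount)
Traceback (most recent call last):
ValueError: zero-size array to reduction operation minimum which has no identity
```

Run:
```python
import cv2,numpy as np
a=cv2.imread("pics/s3.png")[165:225,250:310];b=cv2.imread("pics/t3.png")[160:220,335:395]
cv2.imwrite("pics/z3.png",np.hstack([cv2.resize(x,(390,390),interpolation=cv2.INTER_NEAREST) for x in(a,b)]))
```

```text
(no output)
```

View pics/z3.png

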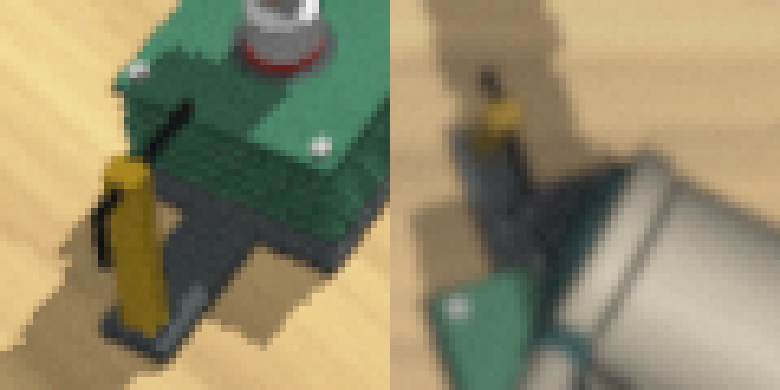

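Run:
```python
from fit import *
cs=load();S,T=cs["scene"],cs["top"]
ax=np.array([488.4,-179,0])
print(proj(S,ax+[0,0,165]),proj(S,ax+[0,0,110]),proj(T,ax+[0,0,110]))
for a in (12,15,17,18,19,21):
    r=np.radians(a); P=ax+[140*np.cos(r),140*np.sin(r),127]; print(a,proj(S,P),proj(T,P),"tip",proj(S,ax+[84*np.cos(r),84*np.sin(r),118]))
overlay(cs,motor_items(488.4,-179,0.318,-3.11),"o2.png",[("scene",(288,175,30)),("top",(360,200,30))])
# top-image edge direction of green & base plate
f=cv2.cvtColor(T["frame"],cv2.COLOR_RGB2HSV)
m=cv2.inRange(f,(60,70,30),(95,255,200));m[:,:330]=0;m[:,400:]=0;m[:185]=0;m[250:]=0
cn,_=cv2.findContours(m,0,2);cc=max(cn,key=cv2.contourArea)[:,0].astype(float)
W=np.array([atz(T,q,80)[:2] for q in cc]); c=(W.max(0)+W.min(0))/2
best=[]
for a in np.radians(np.arange(5,32,.5)):
    u=W@[np.cos(a),np.sin(a)];v=W@[-np.sin(a),np.cos(a)]
    best.append((np.ptp(u)*np.ptp(v),np.degrees(a),(u.max()+u.min())/2,(v.max()+v.min())/2))
b=min(best);a=np.radians(b[1]);print(b,b[2]*np.cos(a)-b[3]*np.sin(a),b[2]*np.sin(a)+b[3]*np.cos(a))
```

```text
[291.51 152.97] [292.14 165.39] [364.46 215.49]
12 [264.27 188.78] [356.35 175.65] tip [275.92 179.52]
15 [266.22 189.79] [354.29 176.13] tip [277.07 180.1 ]
17 [267.56 190.42] [352.94 176.51] tip [277.86 180.46]
18 [268.24 190.72] [352.27 176.72] tip [278.26 180.63]
19 [268.94 191.01] [351.6  176.93] tip [278.67 180.79]
21 [270.35 191.57] [350.28 177.41] tip [279.49 181.11]
(np.float64(14058.740660446034), np.float64(18.5), np.float64(407.4234328848304), np.float64(-321.1968975609414)) 488.28655030895607 -175.32126355297888
```

View pics/o2.png

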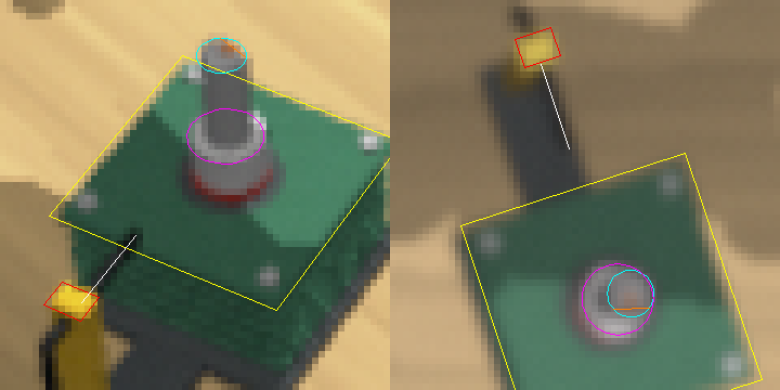

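>>> apply_moves:
  plan:
    - [0, 0, 0, 0]
    - [0, 0, 0, 0]
    - [0, 0, 0, 0]
    - [0, 0, 0, 0]
    - [0, 0, -0.02, 0]
  jaw: 0.6

```text
time: 11.9
ee_pos: [484.2, -177.7, 172.4]
orientation: [[0.949, 0.316, -0.006], [0.316, -0.949, 0.003], [-0.005, -0.005, -1.0]]
wrist_force: [-0.2, 0.2, -0.3]
width: 0.584
```

>>> apply_moves:
  plan:
    - [0, 0, -0.045, 0]
    - [0, 0, -0.045, 0]
  jaw: 0.9

```text
time: 12.1
ee_pos: [485.3, -178.3, 264.9]
orientation: [[0.949, 0.316, -0.003], [0.316, -0.949, 0.002], [-0.002, -0.002, -1.0]]
wrist_force: [0.1, -0.3, -0.9]
width: 0.733
```

Run:
```python
from h import *
st(); go(488.8,134.8,225,-81)
```

```text
t 12.10 [ 485.3 -178.3  264.9] yaw 18.4 j [-0.49  0.17  1.55 -0.    1.43 -0.81] F [ 0.1 -0.3 -0.9] M [-0.01 -0.13 -0.02] w 68.89 tilt [-0.003  0.002 -1.   ]
from [ 485.3 -178.3  264.9] 18.4 n 12
[[np.float64(0.0085), np.float64(-0.0247), np.float64(0.0033), np.float64(8.28)], [np.float64(0.0049), np.float64(-0.0256), np.float64(0.0033), np.float64(8.28)], [np.float64(0.0011), np.float64(-0.0261), np.float64(0.0033), np.float64(8.28)], [np.float64(-0.0026), np.float64(-0.026), np.float64(0.0033), np.float64(8.28)], [np.float64(-0.0064), np.float64(-0.0253), np.float64(0.0033), np.float64(8.28)]]
[[np.float64(-0.0099), np.float64(-0.0241), np.float64(0.0033), np.float64(8.28)], [np.float64(-0.0133), np.float64(-0.0224), np.float64(0.0033), np.float64(8.28)], [np.float64(-0.0164), np.float64(-0.0203), np.float64(0.0033), np.float64(8.28)], [np.float64(-0.0192), np.float64(-0.0177), np.float64(0.0033), np.float64(8.28)], [np.float64(-0.0215), np.float64(-0.0148), np.float64(0.0033), np.float64(8.28)]]
[[np.float64(-0.0234), np.float64(-0.0115), np.float64(0.0033), np.float64(8.28)], [np.float64(-0.0248), np.float64(-0.008), np.float64(0.0033), np.float64(8.28)]]
```

Run:
```python
from h import *
c=snap("scene","s4.png",(262,135,322,185),13)
go(491.5,133.8,225,54)
```

```text
from [ 489.3 -180.2  273.4] 18.4 n 7
[[np.float64(0.0145), np.float64(-0.0425), np.float64(0.0069), np.float64(-5.08)], [np.float64(0.0182), np.float64(-0.041), np.float64(0.0069), np.float64(-5.08)], [np.float64(0.0217), np.float64(-0.0392), np.float64(0.0069), np.float64(-5.08)], [np.float64(0.0251), np.float64(-0.0372), np.float64(0.0069), np.float64(-5.08)], [np.float64(0.0283), np.float64(-0.0348), np.float64(0.0069), np.float64(-5.08)]]
[[np.float64(0.0313), np.float64(-0.0321), np.float64(0.0069), np.float64(-5.08)], [np.float64(0.034), np.float64(-0.0292), np.float64(0.0069), np.float64(-5.08)]]
```

View pics/s4.png

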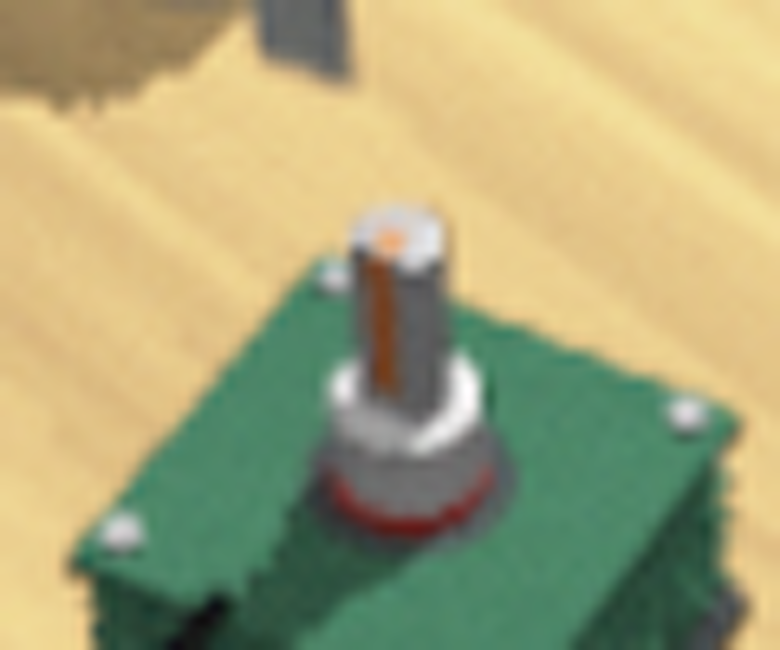

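>>> apply_moves:
  plan:
    - [0.0145, -0.0425, 0.006, -5.08]
    - [0.0182, -0.041, 0.006, -5.08]
    - [0.0217, -0.0392, 0.006, -5.08]
    - [0.0251, -0.0372, 0.006, -5.08]
    - [0.0283, -0.0348, 0.006, -5.08]

```text
time: 12.65
ee_pos: [487.2, 47.2, 234.2]
orientation: [[0.719, 0.695, 0.0], [0.695, -0.719, -0.0], [-0.0, 0.0, -1.0]]
wrist_force: [1.1, -0.5, 0.5]
width: 0.9
```

>>> apply_moves:
  plan:
    - [0.0313, -0.0321, 0.006, -5.08]
    - [0.034, -0.0292, 0.006, -5.08]
    - [0, 0, 0.03, 0]
    - [0, 0, 0.03, 0]
    - [0, 0, 0, 0]
  jaw: 0.9

```text
time: 13.15
ee_pos: [485.0, 135.2, 158.9]
orientation: [[0.587, 0.809, -0.009], [0.809, -0.587, -0.001], [-0.006, -0.006, -1.0]]
wrist_force: [0.1, 0.8, -0.2]
width: 0.901
```

>>> apply_moves:
  plan:
    - [0, 0, 0, 0]
    - [0, 0, 0, 0]

```text
time: 13.35
ee_pos: [489.6, 134.9, 163.9]
orientation: [[0.589, 0.808, 0.003], [0.808, -0.589, 0.0], [0.002, 0.002, -1.0]]
wrist_force: [0.1, 0.5, 0.2]
width: 0.899
```

Run:
```python
from h import *
st(); go(491.5,133.8,60,54)
snap("scene","s5.png",(310,180,430,280),6)
```

```text
t 13.35 [489.6 134.9 163.9] yaw 53.9 j [ 0.13  0.22  1.74 -0.    1.18 -0.81] F [0.1 0.5 0.2] M [ 0.03 -0.16 -0.04] w 84.48 tilt [ 0.003  0.    -1.   ]
from [489.6 134.9 163.9] 53.9 n 3
[[np.float64(0.0001), np.float64(0.0007), np.float64(0.0346), np.float64(-0.02)], [np.float64(0.0001), np.float64(0.0007), np.float64(0.0346), np.float64(-0.02)], [np.float64(0.0001), np.float64(0.0007), np.float64(0.0346), np.float64(-0.02)]]
```

View pics/s5.png

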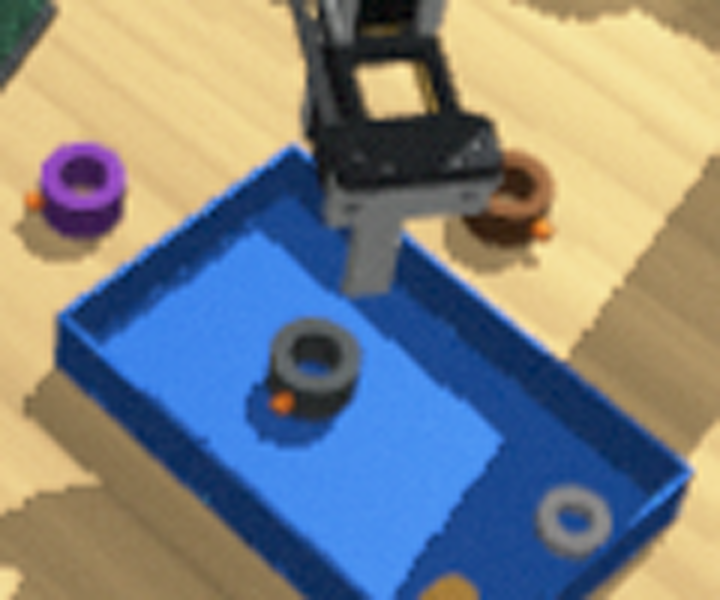

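>>> apply_moves:
  plan:
    - [0, 0.0007, 0.034, 0]
    - [0, 0.0007, 0.034, 0]
    - [0, 0.0007, 0.03, 0]
    - [0, 0, 0.012, 0]
    - [0, 0, 0, 0]

```text
time: 13.9
ee_pos: [489.9, 133.5, 52.0]
orientation: [[0.588, 0.809, -0.002], [0.809, -0.588, -0.0], [-0.001, -0.001, -1.0]]
wrist_force: [-0.6, 0.3, -0.1]
width: 0.903
```

>>> apply_moves:
  plan:
    - [0, 0, 0.006, 0]
    - [0, 0, 0.006, 0]
    - [0, 0, 0.006, 0]
    - [0, 0, 0.006, 0]
    - [0, 0, 0, 0]

```text
time: 14.4
ee_pos: [489.6, 133.8, 27.8]
orientation: [[0.588, 0.809, -0.001], [0.809, -0.588, -0.0], [-0.001, -0.001, -1.0]]
wrist_force: [-0.4, -0.6, 0.2]
width: 0.899
```

Run:
```python
from h import *
st()
```

```text
t 14.40 [489.6 133.8  27.8] yaw 54.0 j [ 0.13  0.37  1.93 -0.    0.85 -0.81] F [-0.4 -0.6  0.2] M [-0.01 -0.15 -0.  ] w 84.50 tilt [-0.001 -0.    -1.   ]
```

Pinch gently at 54° to centre the ring along that axis.

>>> apply_moves:
  plan:
    - [0, 0, 0, 0]
    - [0, 0, 0, 0]
    - [0, 0, 0, 0]
    - [0, 0, 0, 0]
    - [0, 0, 0, 0]
  jaw: 0.4
  grip_force: 6

```text
time: 14.9
ee_pos: [490.5, 134.0, 28.6]
orientation: [[0.588, 0.809, 0.001], [0.809, -0.588, 0.0], [0.001, 0.0, -1.0]]
wrist_force: [-0.6, 1.6, 0.0]
width: 0.509
```

>>> apply_moves:
  plan:
    - [0, 0, 0, 0]
    - [0, 0, 0, 0]
    - [0, 0, 0, 0]

```text
time: 15.2
ee_pos: [490.5, 134.0, 28.6]
orientation: [[0.588, 0.809, 0.001], [0.809, -0.588, 0.0], [0.001, 0.0, -1.0]]
wrist_force: [1.1, 1.3, 0.3]
width: 0.494
```

Run:
```python
from h import *
st()
S=snap("scene","s6.png",(310,180,430,280),6)
```

```text
t 15.20 [490.5 134.   28.6] yaw 54.0 j [ 0.13  0.37  1.92  0.    0.85 -0.81] F [1.1 1.3 0.3] M [ 0.14 -0.23 -0.03] w 46.43 tilt [ 0.001  0.    -1.   ]
```

View pics/s6.png

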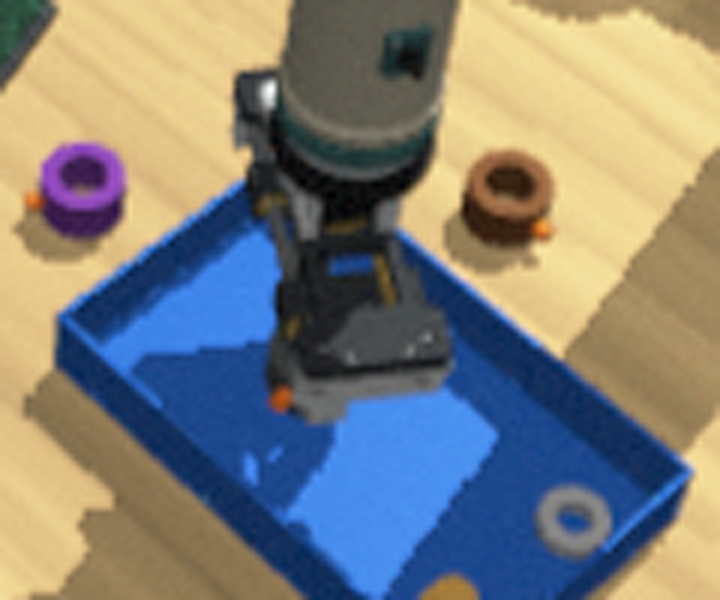

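>>> apply_moves:
  plan:
    - [0, 0, 0, 0]
    - [0, 0, 0, 0]
    - [0, 0, 0, 0]
    - [0, 0, 0, 0]
    - [0, 0, 0, 0]
  jaw: 1

```text
time: 15.75
ee_pos: [490.1, 133.8, 28.4]
orientation: [[0.588, 0.809, -0.0], [0.809, -0.588, -0.0], [-0.0, -0.0, -1.0]]
wrist_force: [0.2, -0.4, -0.1]
width: 0.883
```

>>> apply_moves:
  plan:
    - [0, 0, 0, 8]
    - [0, 0, 0, 8]
    - [0, 0, 0, 8]
    - [0, 0, 0, 8]
    - [0, 0, 0, 8]

```text
time: 16.25
ee_pos: [490.2, 133.8, 28.4]
orientation: [[0.972, 0.236, -0.0], [0.236, -0.972, -0.0], [-0.0, 0.0, -1.0]]
wrist_force: [0.2, -0.3, 0.0]
width: 0.999
```

>>> apply_moves:
  plan:
    - [0, 0, 0, 8]
    - [0, 0, 0, 8]
    - [0, 0, 0, 8]
    - [0, 0, 0, 8]
    - [0, 0, 0, 8]

```text
time: 16.75
ee_pos: [490.1, 133.8, 28.4]
orientation: [[0.896, -0.444, -0.0], [-0.444, -0.896, -0.0], [-0.0, 0.0, -1.0]]
wrist_force: [-0.1, 0.7, -0.8]
width: 1.002
```

>>> apply_moves:
  plan:
    - [0, 0, 0, 5]
    - [0, 0, 0, 5]
    - [0, 0, 0, 0]
    - [0, 0, 0, 0]

```text
time: 17.15
ee_pos: [490.2, 133.8, 28.4]
orientation: [[0.81, -0.586, -0.0], [-0.586, -0.81, -0.0], [0.0, 0.0, -1.0]]
wrist_force: [-0.9, -0.2, -0.3]
width: 0.999
```

Run:
```python
from h import *
st()
```

```text
t 17.15 [490.2 133.8  28.4] yaw -35.9 j [ 0.13  0.37  1.92 -0.    0.85  0.76] F [-0.9 -0.2 -0.3] M [-0.06  0.04  0.03] w 93.88 tilt [-0. -0. -1.]
```

>>> apply_moves:
  plan:
    - [0, 0, 0, 0]
    - [0, 0, 0, 0]
    - [0, 0, 0, 0]
    - [0, 0, 0, 0]
    - [0, 0, 0, 0]
  jaw: 0.3
  grip_force: 6

```text
time: 17.65
ee_pos: [490.2, 133.8, 28.4]
orientation: [[0.809, -0.588, 0.0], [-0.588, -0.809, -0.0], [0.0, 0.0, -1.0]]
wrist_force: [-0.2, -1.0, -0.7]
width: 0.611
```

>>> apply_moves:
  plan:
    - [0, 0, 0, 0]
    - [0, 0, 0, 0]
    - [0, 0, 0, 0]
    - [0, 0, 0, 0]
    - [0, 0, 0, 0]
  grip_force: 40

```text
time: 18.15
ee_pos: [490.3, 133.8, 28.4]
orientation: [[0.809, -0.588, 0.0], [-0.588, -0.809, -0.0], [0.0, 0.0, -1.0]]
wrist_force: [0.3, -1.3, -1.0]
width: 0.487
```

Run:
```python
from h import *
st()
S=snap("scene","s7.png",(310,180,430,280),6)
```

```text
t 18.15 [490.3 133.8  28.4] yaw -36.0 j [ 0.13  0.37  1.92 -0.    0.85  0.76] F [ 0.3 -1.3 -1. ] M [-0.03 -0.09 -0.03] w 45.76 tilt [ 0. -0. -1.]
```

View pics/s7.png

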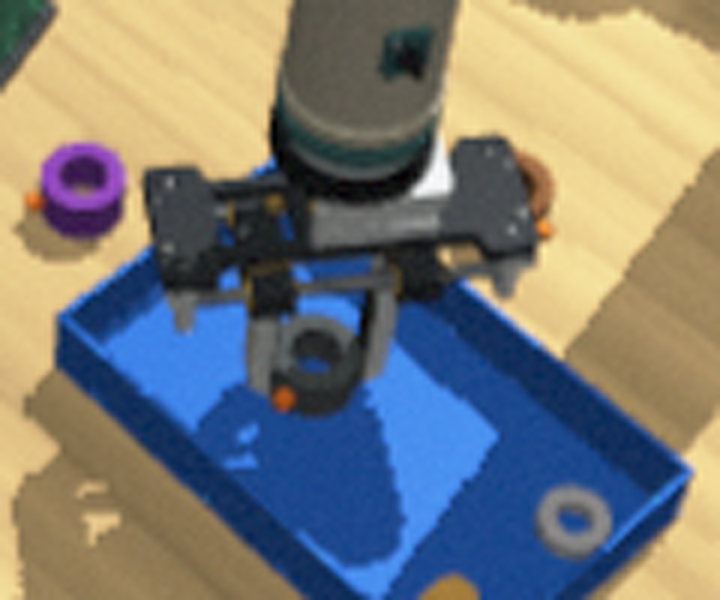

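>>> apply_moves:
  plan:
    - [0, 0, -0.01, 0]
    - [0, 0, -0.04, 0]
    - [0, 0, -0.048, 0]
    - [0, 0, -0.048, 0]
    - [0, 0, -0.045, 0]

```text
time: 18.7
ee_pos: [489.7, 133.9, 222.2]
orientation: [[0.809, -0.588, 0.001], [-0.588, -0.809, 0.0], [0.001, -0.001, -1.0]]
wrist_force: [0.9, -0.7, -2.4]
width: 0.486
```

Run:
```python
from h import *
st(); go(488.4,-179,232,-26.2,vmax=42)
```

```text
t 18.70 [489.7 133.9 222.2] yaw -36.0 j [0.13 0.18 1.65 0.   1.32 0.76] F [ 0.9 -0.7 -2.4] M [-0.03 -0.09 -0.  ] w 45.71 tilt [ 0.001  0.    -1.   ]
from [489.7 133.9 222.2] -36.0 n 8
[[np.float64(0.0229), np.float64(0.0317), np.float64(-0.0012), np.float64(-1.23)], [np.float64(0.0222), np.float64(0.0322), np.float64(-0.0012), np.float64(-1.23)], [np.float64(0.0215), np.float64(0.0327), np.float64(-0.0012), np.float64(-1.23)], [np.float64(0.0208), np.float64(0.0331), np.float64(-0.0012), np.float64(-1.23)], [np.float64(0.0201), np.float64(0.0336), np.float64(-0.0012), np.float64(-1.23)]]
[[np.float64(0.0193), np.float64(0.034), np.float64(-0.0012), np.float64(-1.23)], [np.float64(0.0186), np.float64(0.0344), np.float64(-0.0012), np.float64(-1.23)], [np.float64(0.0179), np.float64(0.0348), np.float64(-0.0012), np.float64(-1.23)]]
```

>>> apply_moves:
  plan:
    - [0.0229, 0.0317, -0.001, -1.23]
    - [0.0222, 0.0322, -0.001, -1.23]
    - [0.0215, 0.0327, -0.001, -1.23]
    - [0.0208, 0.0331, -0.001, -1.23]
    - [0.0201, 0.0336, -0.001, -1.23]

```text
time: 19.2
ee_pos: [488.9, -63.0, 225.1]
orientation: [[0.868, -0.497, 0.0], [-0.497, -0.868, 0.0], [0.0, -0.0, -1.0]]
wrist_force: [-0.6, -0.4, -1.6]
width: 0.488
```

>>> apply_moves:
  plan:
    - [0.0193, 0.034, -0.001, -1.23]
    - [0.0186, 0.0344, -0.001, -1.23]
    - [0.0179, 0.0348, -0.001, -1.23]
    - [0, 0, 0, 0]
    - [0, 0, 0, 0]

```text
time: 19.7
ee_pos: [488.6, -179.3, 227.5]
orientation: [[0.897, -0.443, -0.001], [-0.443, -0.897, 0.001], [-0.001, -0.001, -1.0]]
wrist_force: [0.3, 1.4, -1.3]
width: 0.482
```

>>> apply_moves:
  plan:
    - [0, 0, 0, 0]
    - [0, 0, 0, 0]

```text
time: 19.9
ee_pos: [488.9, -177.7, 227.6]
orientation: [[0.898, -0.44, -0.0], [-0.44, -0.898, 0.0], [-0.0, -0.0, -1.0]]
wrist_force: [0.9, 0.1, -1.9]
width: 0.485
```

Run:
```python
from fit import *
st(); s=env.get_state()
S=snap("scene","s8.png",(262,110,322,170),10)
T=snap("top","t8.png",(330,170,400,240),8)
a=imaging.pinpoint("screw_head","scene");print([(round(d["conf"],2),d["centre"]) for d in a])
f=S["frame"]; hsv=cv2.cvtColor(f,cv2.COLOR_RGB2HSV); m=cv2.inRange(hsv,(3,150,120),(18,255,255)); m[:, :262]=0;m[:,322:]=0;m[:100]=0;m[175:]=0
n,l,stt,cen=cv2.connectedComponentsWithStats(m);print(stt[1:],cen[1:])
P=s["ee_pos"]
for ang in(0,10,15,20,25,30):
    r=np.radians(ang);print(ang,proj(S,P+[27*np.cos(r),27*np.sin(r),-10.4]),proj(S,P+[31.5*np.cos(r),31.5*np.sin(r),-10.4]))
print("ringtop",proj(S,P+[0,0,3.6]),"bottom",proj(S,P+[0,0,-24.4]))
```

```text
t 19.90 [ 488.9 -177.7  227.6] yaw -26.1 j [-0.48  0.19  1.61  0.    1.34 -0.03] F [ 0.9  0.1 -1.9] M [-0.03 -0.01 -0.01] w 45.58 tilt [-0.  0. -1.]
[(0.73, [401.1, 215.6]), (0.7, [322.3, 289.5]), (0.67, [287.2, 148.2]), (0.67, [313.8, 212.7]), (0.6, [298.9, 242.1])]
[[286 144   3   4   9]] [[287.11 145.33]]
0 [284.25 144.88] [283.11 145.59]
10 [285.38 145.6 ] [284.43 146.43]
15 [286.02 145.91] [285.17 146.79]
20 [286.69 146.17] [285.96 147.1 ]
25 [287.4 146.4] [286.79 147.36]
30 [288.14 146.58] [287.65 147.57]
ringtop [290.85 137.17] bottom [291.2  144.14]
```

View pics/s8.png

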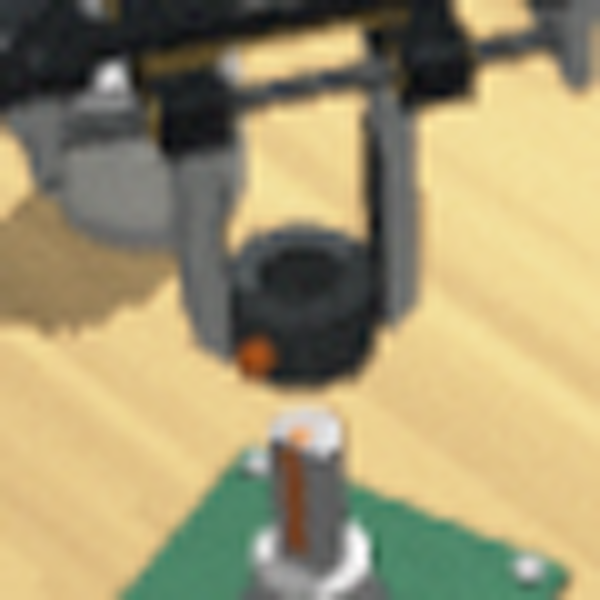

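>>> apply_moves:
  plan:
    - [0.0003, 0.0014, 0.008, 0]
    - [0, 0, 0.008, 0]
    - [0, 0, 0.008, 0]
    - [0, 0, 0.007, 0]
    - [0, 0, 0, 0]

```text
time: 20.55
ee_pos: [487.9, -180.1, 194.9]
orientation: [[0.897, -0.441, -0.003], [-0.441, -0.897, 0.001], [-0.003, -0.0, -1.0]]
wrist_force: [-0.0, 0.1, -1.5]
width: 0.486
```

>>> apply_moves:
  plan:
    - [0, 0, 0, 0]
    - [0, 0, 0, 0]

```text
time: 20.75
ee_pos: [489.0, -180.7, 196.7]
orientation: [[0.897, -0.441, 0.001], [-0.441, -0.897, -0.0], [0.001, 0.0, -1.0]]
wrist_force: [0.1, -0.5, -1.7]
width: 0.486
```

Run:
```python
from fit import *
st(); snap("scene","s9.png",(262,120,322,180),10)
st()
```

```text
t 20.75 [ 489.  -180.7  196.7] yaw -26.2 j [-0.49  0.21  1.66 -0.    1.26 -0.03] F [ 0.1 -0.5 -1.7] M [-0.02 -0.    0.01] w 45.66 tilt [ 0. -0. -1.]
t 20.80 [ 489.  -180.7  196.8] yaw -26.2 j [-0.49  0.21  1.66 -0.    1.26 -0.03] F [ 0.1  0.7 -0.8] M [-0.04 -0.08 -0.04] w 45.66 tilt [ 0. -0. -1.]
```

View pics/s9.png

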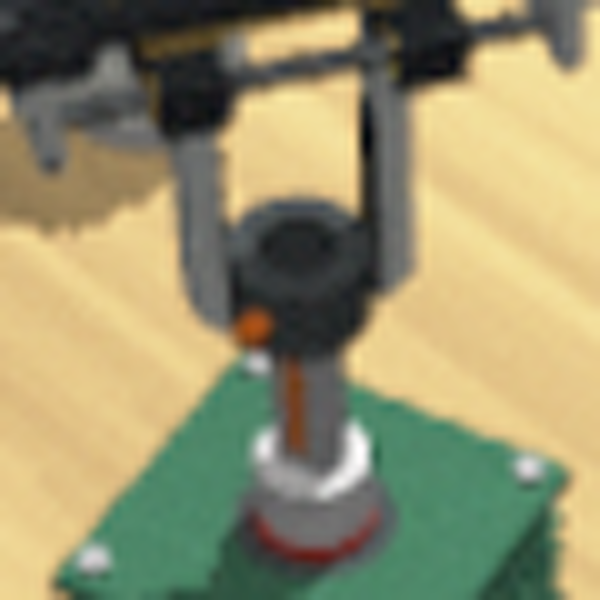

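>>> apply_moves:
  plan:
    - [0, 0, 0, 0]
    - [0, 0, 0, 0]
    - [0, 0, 0, 0]
    - [0, 0, 0, 0]
    - [0, 0, 0, 0]

```text
time: 21.3
ee_pos: [488.7, -180.5, 196.5]
orientation: [[0.898, -0.441, 0.0], [-0.441, -0.898, -0.0], [0.0, 0.0, -1.0]]
wrist_force: [-0.4, 0.3, -1.1]
width: 0.482
```

>>> apply_moves:
  plan:
    - [0, 0, 0, 0]
    - [0, 0, 0, 0]

```text
time: 21.5
ee_pos: [488.7, -180.5, 196.5]
orientation: [[0.898, -0.441, 0.0], [-0.441, -0.898, -0.0], [0.0, 0.0, -1.0]]
wrist_force: [-0.4, -0.5, -0.7]
width: 0.485
```

>>> apply_moves:
  plan:
    - [-0.0006, -0.0013, 0.003, 0]
    - [0, 0, 0.002, 0]
    - [0, 0, 0, 0]
    - [0, 0, 0, 0]
    - [0, 0, 0, 0]

```text
time: 22.0
ee_pos: [488.8, -179.1, 191.5]
orientation: [[0.898, -0.441, 0.0], [-0.441, -0.898, -0.0], [0.0, 0.0, -1.0]]
wrist_force: [0.2, -0.5, -0.8]
width: 0.481
```

>>> apply_moves:
  plan:
    - [0, 0, 0, 0]

```text
time: 22.1
ee_pos: [488.8, -179.1, 191.5]
orientation: [[0.898, -0.441, 0.0], [-0.441, -0.898, -0.0], [0.0, 0.0, -1.0]]
wrist_force: [0.0, 0.5, -1.9]
width: 0.485
```

>>> apply_moves:
  plan:
    - [0, 0, 0.001, 0]
    - [0, 0, 0.001, 0]
    - [0, 0, 0.001, 0]
    - [0, 0, 0.001, 0]
    - [0, 0, 0, 0]

```text
time: 22.6
ee_pos: [488.7, -179.0, 187.3]
orientation: [[0.897, -0.441, -0.0], [-0.441, -0.897, 0.0], [-0.0, 0.0, -1.0]]
wrist_force: [-0.4, -0.1, -1.4]
width: 0.486
```

>>> apply_moves:
  plan:
    - [0, 0, 0.001, 0]
    - [0, 0, 0.001, 0]
    - [0, 0, 0.001, 0]
    - [0, 0, 0.001, 0]
    - [0, 0, 0, 0]

```text
time: 23.1
ee_pos: [488.7, -179.0, 183.3]
orientation: [[0.897, -0.441, -0.0], [-0.441, -0.897, 0.0], [-0.0, 0.0, -1.0]]
wrist_force: [0.2, 0.5, -1.6]
width: 0.485
```

Run:
```python
from fit import *
st()
```

```text
t 23.10 [ 488.7 -179.   183.3] yaw -26.2 j [-0.48  0.22  1.69 -0.    1.23 -0.03] F [ 0.2  0.5 -1.6] M [-0.02 -0.08 -0.01] w 45.56 tilt [-0.  0. -1.]
```

>>> apply_moves:
  plan:
    - [0, 0, 0.0012, 0]
    - [0, 0, 0.0012, 0]
    - [0, 0, 0.0012, 0]
    - [0, 0, 0.0012, 0]
    - [0, 0, 0, 0]

```text
time: 23.6
ee_pos: [488.6, -179.0, 178.4]
orientation: [[0.898, -0.441, -0.0], [-0.441, -0.898, 0.0], [-0.0, 0.0, -1.0]]
wrist_force: [0.1, 0.5, -2.7]
width: 0.483
```

>>> apply_moves:
  plan:
    - [0, 0, 0.0012, 0]
    - [0, 0, 0.0012, 0]
    - [0, 0, 0.0012, 0]
    - [0, 0, 0.0012, 0]
    - [0, 0, 0, 0]

```text
time: 24.1
ee_pos: [488.6, -179.0, 173.6]
orientation: [[0.897, -0.441, -0.0], [-0.441, -0.897, 0.0], [-0.0, 0.0, -1.0]]
wrist_force: [-0.4, -0.2, -2.2]
width: 0.482
```

Run:
```python
from fit import *
st();snap("scene","s10.png",(262,120,322,180),10)
```

```text
t 24.10 [ 488.6 -179.   173.6] yaw -26.2 j [-0.48  0.23  1.7  -0.    1.21 -0.03] F [-0.4 -0.2 -2.2] M [-0.03 -0.03 -0.09] w 45.34 tilt [-0.  0. -1.]
```

View pics/s10.png

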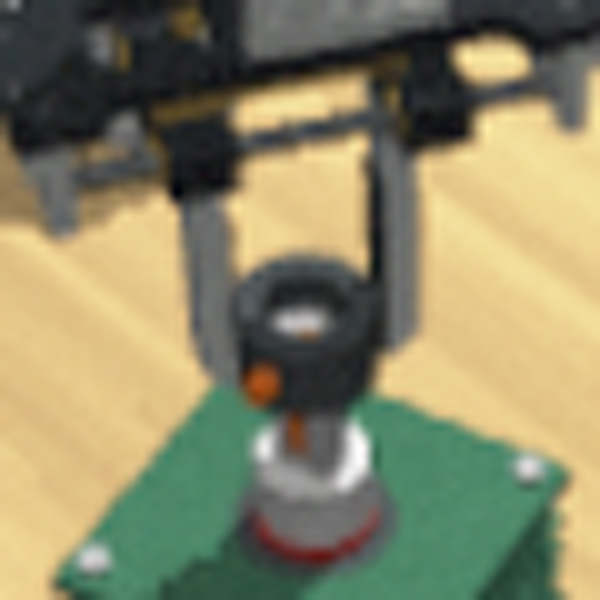

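>>> apply_moves:
  plan:
    - [0, 0, 0.003, 0]
    - [0, 0, 0.003, 0]
    - [0, 0, 0.003, 0]
    - [0, 0, 0.003, 0]
    - [0, 0, 0.003, 0]

```text
time: 24.65
ee_pos: [488.7, -179.0, 158.5]
orientation: [[0.897, -0.441, -0.0], [-0.441, -0.897, 0.0], [-0.0, 0.0, -1.0]]
wrist_force: [0.7, 0.7, -1.2]
width: 0.483
```

>>> apply_moves:
  plan:
    - [0, 0, 0.003, 0]
    - [0, 0, 0.003, 0]
    - [0, 0, 0.003, 0]
    - [0, 0, 0.003, 0]
    - [0, 0, 0.003, 0]

```text
time: 25.15
ee_pos: [488.8, -179.1, 143.6]
orientation: [[0.898, -0.441, 0.0], [-0.441, -0.898, -0.0], [0.0, 0.0, -1.0]]
wrist_force: [-1.1, 0.6, -1.4]
width: 0.486
```

>>> apply_moves:
  plan:
    - [0, 0, 0.0025, 0]
    - [0, 0, 0.002, 0]
    - [0, 0, 0, 0]

```text
time: 25.45
ee_pos: [488.6, -179.0, 139.1]
orientation: [[0.897, -0.441, -0.0], [-0.441, -0.897, 0.0], [-0.001, 0.0, -1.0]]
wrist_force: [-0.3, -0.6, -1.5]
width: 0.484
```

Run:
```python
from fit import *
st()
```

```text
t 25.45 [ 488.6 -179.   139.1] yaw -26.2 j [-0.48  0.26  1.75 -0.    1.13 -0.03] F [-0.3 -0.6 -1.5] M [-0.01 -0.05  0.04] w 45.45 tilt [-0.  0. -1.]
```

>>> apply_moves:
  plan:
    - [0, 0, 0.0014, 0]
    - [0, 0, 0.0014, 0]
    - [0, 0, 0.0014, 0]
    - [0, 0, 0.0014, 0]
    - [0, 0, 0.0014, 0]

```text
time: 25.95
ee_pos: [488.8, -179.1, 132.7]
orientation: [[0.897, -0.441, 0.0], [-0.441, -0.897, -0.0], [0.0, 0.0, -1.0]]
wrist_force: [-0.7, 0.6, 2.8]
width: 0.484
```

>>> apply_moves:
  plan:
    - [0, 0, 0.0014, 0]
    - [0, 0, 0.0014, 0]
    - [0, 0, 0.0014, 0]
    - [0, 0, 0.0014, 0]
    - [0, 0, 0.0014, 0]

```text
time: 26.45
ee_pos: [488.8, -179.1, 125.6]
orientation: [[0.898, -0.441, 0.0], [-0.441, -0.898, -0.0], [0.0, 0.0, -1.0]]
wrist_force: [-2.1, 1.0, 5.9]
width: 0.487
```

>>> apply_moves:
  plan:
    - [0, 0, 0, 0]
    - [0, 0, 0, 0]

```text
time: 26.65
ee_pos: [488.8, -179.1, 125.7]
orientation: [[0.898, -0.441, 0.0], [-0.441, -0.898, -0.0], [0.0, 0.0, -1.0]]
wrist_force: [-2.2, 1.1, 5.8]
width: 0.484
```

Run:
```python
from fit import *
st();snap("scene","s11.png",(252,140,322,200),11)
```

```text
t 26.65 [ 488.8 -179.1  125.7] yaw -26.2 j [-0.48  0.27  1.77 -0.    1.1  -0.03] F [-2.2  1.1  5.8] M [ 0.14  0.35 -0.02] w 45.53 tilt [ 0. -0. -1.]
```

View pics/s11.png

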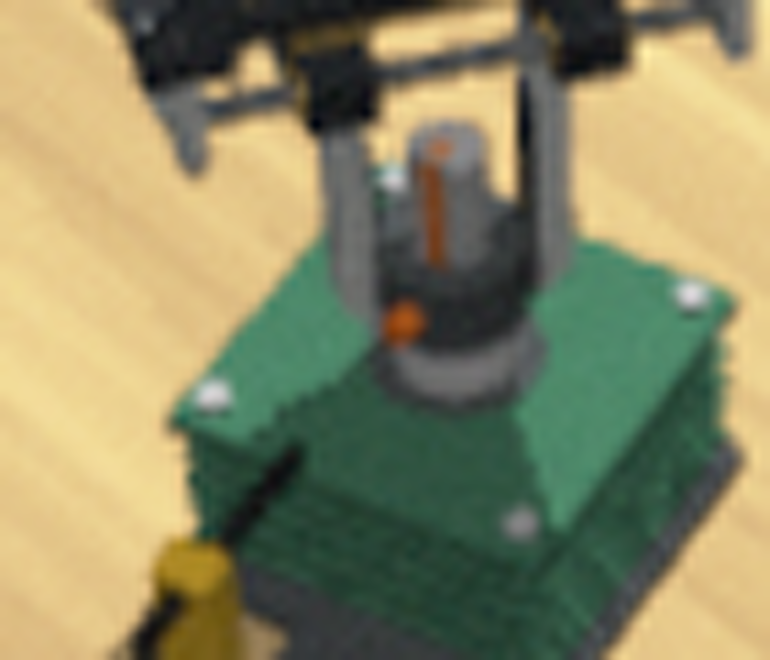

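Run:
```python
from fit import *
S=snap("scene","s12.png"); st()
f=S["frame"]; hsv=cv2.cvtColor(f,cv2.COLOR_RGB2HSV); m=cv2.inRange(hsv,(3,140,90),(18,255,255)); m[:, :280]=0;m[:,300:]=0;m[:145]=0;m[180:]=0
n,l,stt,cen=cv2.connectedComponentsWithStats(m);print(stt[1:],cen[1:])
A=np.array([488.6,-179.1,0])
print("shaft top",proj(S,A+[0,0,165]))
for ang in(5,10,15,20,25,30):
    r=np.radians(ang);d=np.array([np.cos(r),np.sin(r),0]);print(ang,"head",proj(S,A+27*d+[0,0,115.3]),"stripe",proj(S,A+7.5*d+[0,0,148]))
red=cv2.inRange(hsv,(0,120,60),(6,255,220))|cv2.inRange(hsv,(172,120,60),(180,255,220)); print("red px",[ (x,y) for y,x in zip(*np.nonzero(red[160:185,275:310]))])
```

```text
t 26.75 [ 488.8 -179.1  125.7] yaw -26.2 j [-0.48  0.27  1.77 -0.    1.1  -0.03] F [-1.4  0.8  5. ] M [0.11 0.27 0.  ] w 45.56 tilt [ 0. -0. -1.]
[[290 155   2   9  10]
 [287 168   4   3  10]] [[290.9 158.6]
 [288.2 169. ]]
shaft top [291.44 152.98]
5 head [286.16 168.76] stripe [289.99 158.16]
10 head [286.72 169.1 ] stripe [290.15 158.25]
15 head [287.32 169.41] stripe [290.32 158.34]
20 head [287.95 169.67] stripe [290.5  158.41]
25 head [288.62 169.89] stripe [290.68 158.47]
30 head [289.31 170.07] stripe [290.88 158.52]
red px []
```

Run:
```python
from fit import *
print(workorder.hand_in()); st()
```

```text
the job is handed in; nothing more can be done
None
the job is handed in; nothing more can be done
```

The job is handed in after about 27 s of the 72 s. The collar is on the shaft, gripped at 40 N and still pressed down on the spring sleeve.

**Shaft:** I seated the pads on the flat (opening read 19.3–19.5 mm against the 19.5 mm expected). I then turned the shaft to 18.2°; the cameras put the key at about 18°. The flat's stripe showed on the key side after release.

**Collar:** I centred it with two pinches at right angles in the bin, gripped it and slid it over the shaft. There was no noticeable contact force until it met the sleeve.

**Last checks:**
- **Sleeve:** it is down about 8.6 mm, from both the tool height and the 5–6 N upward force; the band needs 6 mm. No red pixels remained in the picture.
- **Screw angle:** the screw measured about 16–18°, after correcting for a scene-camera offset of about 0.8 px.
- **Stripe angle:** the cameras resolve this only roughly, about 8–20°, so the flat's angle rests mainly on the grip.

**What disagreed:**
- My first camera estimate of the flat's direction was about 35° off. It took four test pinches to find it, and these may have turned the shaft slightly before the final turn.
- The gearbox measured about 118 mm across in the top picture, not the 130 mm listed. I took the shaft axis from the grips instead.

I did not touch anything else in the scene.

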